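Take the vent coupling off the air manifold

TASK

The filament extruder's air line needs a free port on the bench air manifold. Take the coupling with the small domed brass silencer off its nipple by pulling its sprung sleeve back (upwards) until it lets go, then stand the coupling upright in the empty square tray with its sleeve sprung fully forward again. Leave the coupling with the dial gauge where it is.

Things in the scene. Friction and masses are not known exactly. Their poses are not given: they have to be found in the camera images.
- vent_grip (a point): Centre of the sleeve's grip collar (40 mm wide, 16 mm tall, dark steel) on the steel coupling to take off, topped by a brass dome 23 mm wide. Dome top 41 mm above this point; open flat foot, 31 mm wide, 30 mm below it. Starts 76 mm above the table, on an outer nipple that reaches 30 mm up inside. About 0.28 kg. z axis: up the coupling. Pull the collar straight up: sleeve retracts, then all lifts off.
- vent_sleeve (a joint): Retraction of that sleeve along the coupling (m): 0 = fully forward (locked), 0.012 = fully back (up, away from the nipple). Its spring pushes it forward, 6 N at 0 rising to 12 N at 0.012; the nipple is let go at about 0.008 to 0.010. Off the nipple it springs back to 0, even while the coupling hangs from the gripped collar.
- tray: Empty square grey plastic tray fixed to the table, 130 x 130 mm outside, 22 mm high, walls and floor 5 mm thick. Origin at the centre of its underside, on the table; x and y along its sides, z up.
- gauge_grip (a point): The same point of the like coupling that stays: topped by a flat dial gauge 46 mm wide, top 48 mm above this point. Both couplings stand 170 mm apart on the outer two of three nipples (middle one bare) of the air manifold, a fixed aluminium bar 250 x 60 mm, 40 mm high, along the line between them.

How it is judged:
By the outcome, as a careful person would: the job done as asked, in the order asked, and still so for the second after the job is handed in, with the robot touching nothing.
It also fails if it takes over 45 s, if anything falls off the work surface, if the arm or the gripper's body presses on something with over 40 N, if the wrist force passes 120 N, or if a joint passes its speed limit or range.

ROBOT

A 6-joint arm with a two-finger parallel gripper is mounted at the origin on the work surface. World frame = base frame: x ahead of the robot, y to its left, z up, the work surface at z = 0. Lengths are in mm, angles in rad, forces in N, time in s.
With the tool pointing down it reaches from about 400 to 825 mm from the base axis. Payload 7 kg.
Tool frame: the origin (TCP) lies at the very end of the fingers, on their centre line; the grasp point (between the pads) lies 19 mm behind it; z points along the fingers, y is the direction in which the jaws open and shut (so a half turn about z gives the same grasp; the last joint's range is limited). The gripper opens to 88 mm and grips with 3 to 60 N. Pads are 19 mm wide; open, the fingers measure 130 mm over their backs; the gripper's body (78 mm by 193 mm) begins 47 mm behind the grasp point.
Start: joints at [-0.926, 0.359, 0.012, 0, -1.224, -0.288], TCP at [235.735, -632.475, 226.561] pointing down, gripper open.
Joint ranges: [-3.07, 3.07], [-1.43, 2.12], [-1.02, 1.25], [-3.03, 1.67], [-3.05, -0], [-3.03, 3.03]. Speed limits (rad/s): [2.39, 2.39, 3.01, 3.14, 3.14, 3.14].

INTERFACE

Orientations are given as a unit quaternion [x, y, z, w].
In Python, from plant import bot gives the robot as it stands. Calls block until the motion is done:
- bot.move_ptp(position, orientation): joint-space move of the TCP to a pose.
- bot.line_to(position, velocity=150, ori=None): straight line of the TCP; ori=None keeps the orientation; velocity is the mean speed in mm/s.
- bot.move_joints(angles): joint-space move.
- bot.move_gripper(opening, force=None): finger opening in mm; force is the grip in N (None keeps the last); returns when the fingers have stopped.
- bot.pause(seconds).
- bot.solve_ik(position, orientation): joint angles nearest the present ones, or None.
- bot.read_state(): the state.
- bot.camera(name): name is "scene" or "top" or "wrist"; returns the picture (420x560x3 uint8, red, green, blue); there is no depth.
- bot.get_calibration(name): a dict with "fx", "fy", "cx", "cy" (pixels), "view" (4x4, takes a point from world to camera coordinates); the wrist camera has in their place "T_tool_cam" (4x4, takes a point from camera to tool coordinates, whose origin is the TCP and whose axes are the flange's). Camera axes: x right, y up, looking along -z (the intrinsics and any distortion apply to the point x, -y, -z); pixel columns grow to the right and rows downward; lengths in mm; the calibration is good to about 2 mm. A picture is of the moment at which its call begins: read the wrist's pose just before it. get_calibration takes no time and is no camera call.
A pose or a line that the arm cannot do raises bot.Unreachable and nothing moves.
- bot.close_job(): hands the job in, once; it reports no verdict.
The state is a dict: "t": time; "joint_pos": joint angles; "qvel": joint speeds; "tau": joint torques, N m; "tcp_pos": TCP position; "eef_rot": TCP orientation; "contact_force": force on the tool from outside, world axes, zero at the start; "moment": the same for the moment, N m; "width": finger opening in mm.
Only numpy, scipy, OpenCV 4.12 (cv2) and the standard library are available. Lean on these libraries where they do the work, as an engineer would, in place of code of your own. Each camera call takes 0.05 s, during which the arm holds its last target. There are 200 camera calls.

## Working session

There is one attempt and no reset: what is moved stays moved. The work goes in short steps, each a Python script; the robot and the scene stay as the last script left them, time stands still between calls to the robot, and variables do not carry over. Pictures are saved under pics/ and viewed, about 8 in all and at most 12, crops included, and the job is handed in when it is done.

```bash
mkdir -p pics; ls; python3 - <<'E'
from plant import bot
import cv2
for n in("scene","top"):
    cv2.imwrite(f"pics/{n}0.png",bot.camera(n)[:,:,::-1]); 
    print(n,bot.get_calibration(n))
print(bot.get_calibration("wrist"))
print(bot.read_state())
E
```

```text
pics
scene {'fx': 525.4726001150766, 'fy': 525.4726001150766, 'cx': 281.616252115982, 'cy': 209.0449948331809, 'view': array([[-7.05690275e-01,  7.08519735e-01,  1.01080226e-03,
         3.96504846e+02],
       [-6.04203610e-01, -6.02534629e-01,  5.21430742e-01,
         2.94231336e+02],
       [ 3.70053014e-01,  3.67357873e-01,  8.53293009e-01,
        -1.41822586e+03],
       [ 0.00000000e+00,  0.00000000e+00,  0.00000000e+00,
         1.00000000e+00]])}
top {'fx': 464.9722651864326, 'fy': 464.9722651864326, 'cx': 277.97678732616777, 'cy': 214.43401606865513, 'view': array([[ 4.11133752e-02, -9.99151105e-01,  2.60005936e-03,
        -1.60116455e+01],
       [ 9.78917437e-01,  4.08016111e-02,  2.00139652e-01,
        -5.49011305e+02],
       [-2.00075841e-01, -5.68317314e-03,  9.79763931e-01,
        -7.98834011e+02],
       [ 0.00000000e+00,  0.00000000e+00,  0.00000000e+00,
         1.00000000e+00]])}
{'fx': 298.64410920133076, 'fy': 298.64410920133076, 'cx': 280.65533610558634, 'cy': 211.10107660485278, 'T_tool_cam': array([[-2.95114306e-04,  9.56306090e-01,  2.92367191e-01,
    
[... 251 characters left out ...]
         1.00000000e+00]])}
{'t': 0.1, 'joint_pos': array([-9.25928288e-01,  3.59312787e-01,  1.11458168e-02, -3.27576693e-04,
       -1.22409234e+00, -2.88076502e-01]), 'qvel': array([ 0.00064794,  0.00024954,  0.00243791,  0.00111914, -0.00087671,
        0.00057872]), 'tau': array([-2.53629754e-03, -5.84164274e+01,  2.93748200e+01,  7.01565519e+00,
        1.00851417e-02, -4.03062415e-05]), 'tcp_pos': array([ 235.56775927, -632.08914407,  225.71251424]), 'eef_rot': array([-1.77396098e-01,  9.84139251e-01,  7.22599080e-04, -1.91431044e-04]), 'contact_force': array([ 0.14061846,  0.63210117, -0.30333621]), 'moment': array([-0.01772535, -0.00677983,  0.0241724 ]), 'width': 87.34131794437218}
```

View pics/top0.png

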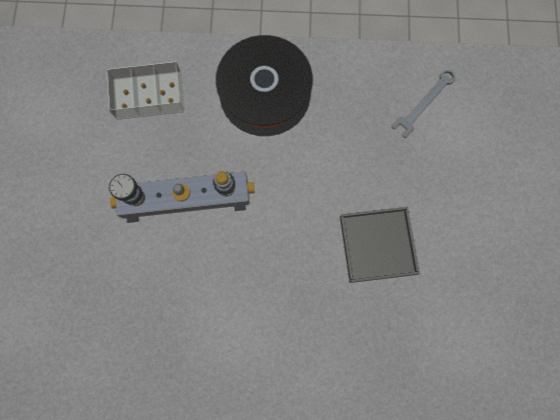

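View pics/scene0.png

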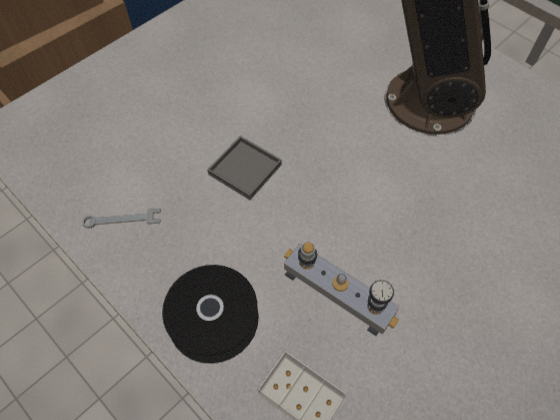

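The top view shows the dome at (222,178), the dial at (123,186) and the tray corners at about (341,214), (407,208), (418,273) and (350,281). In the scene view the dome is at (308,247) and the dial at (381,291). I'll enlarge crops of both views to refine these.

```bash
python3 - <<'E'
import cv2,numpy as np
t=cv2.imread("pics/top0.png");s=cv2.imread("pics/scene0.png")
r=lambda im,x,y,w,h,k:cv2.resize(im[y:y+h,x:x+w],None,fx=k,fy=k,interpolation=cv2.INTER_CUBIC)
a=r(t,100,160,160,60,5)   # 800x300
b=np.hstack([r(t,330,200,100,75+15,4)[:300],r(s,280,230,100,75,4)])
cv2.imwrite("pics/crop.png",np.vstack([a,b]))
E
```

```text
(no output)
```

View pics/crop.png

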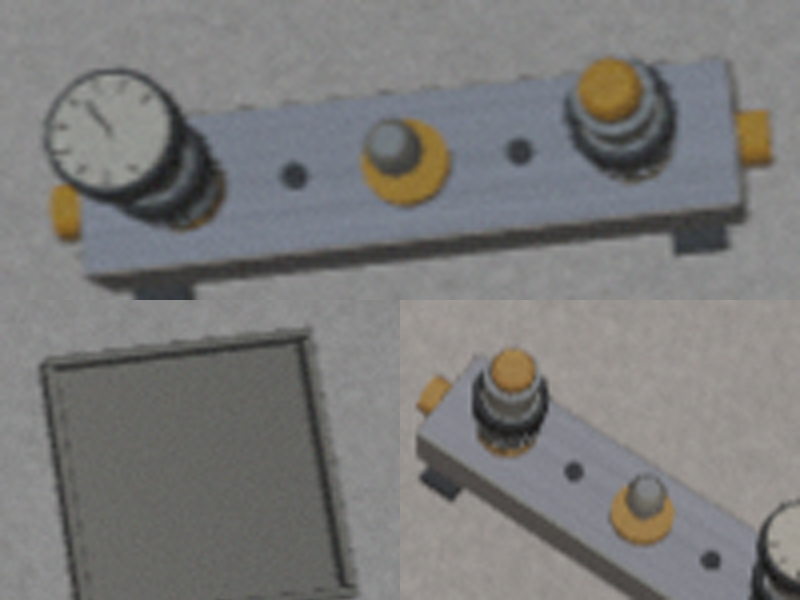

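```bash
cat >h.py <<'E'
import numpy as np,cv2
from plant import bot
from scipy.spatial.transform import Rotation as R
def ray(n,uv,pose=None):
    c=bot.get_calibration(n)
    d=np.array([(uv[0]-c["cx"])/c["fx"],-(uv[1]-c["cy"])/c["fy"],-1])
    if n=="wrist":
        T=np.eye(4);T[:3,:3]=R.from_quat(pose[1]).as_matrix();T[:3,3]=pose[0];M=T@c["T_tool_cam"]
    else: M=np.linalg.inv(c["view"])
    return M[:3,3],M[:3,:3]@d
def atz(n,uv,z,pose=None):
    o,d=ray(n,uv,pose);return (o+d*(z-o[2])/d[2])[:2]
def quat(yaw): # tool down, jaw axis y at world angle yaw
    y=np.array([np.cos(yaw),np.sin(yaw),0]);z=np.array([0,0,-1.]);x=np.cross(y,z)
    return R.from_matrix(np.c_[x,y,z]).as_quat()
def snap(n,f):
    s=bot.read_state();im=bot.camera(n);cv2.imwrite(f"pics/{f}.png",im[:,:,::-1]);return s["tcp_pos"],s["eef_rot"]
E
python3 - <<'E'
from h import *
p=lambda *a:print(*[np.round(x,3) for x in a])
v=atz("top",(222,178),110);v2=atz("scene",(308.5,247),110);g=atz("top",(121.8,186.2),124)
p(v,v2,g,np.linalg.norm(v-g),np.degrees(np.arctan2(*(v-g)[::-1])))
h1=atz("top",(158.8,195.2),40);h2=atz("top",(203.8,190.2),40);p(h1,h2,np.degrees(np.arctan2(*(h2-h1)[::-1])))
c=[atz("top",u,22) for u in((340.5,216),(407,208),(418,273),(350,281))];p(c,np.mean(c,0))
p(atz("scene",(245,165),22),[np.linalg.norm(c[i]-c[i-1]) for i in range(4)])
yb=np.arctan2(*(v-g)[::-1])
for dy in(90,-90,0,180):
    q=quat(yb+np.radians(dy)); 
    for pos in([*v,57],[*v,220],[*np.mean(c,0),40],[*np.mean(c,0),220]):
        p(dy,bot.solve_ik(pos,q))if bot.solve_ik(pos,q) is not None else print(dy,None)
E
```

```text
[598.854 106.678] [597.332 111.867] [573.262 274.67 ] 169.93 -81.338
[580.009 232.923] [593.262 148.866] -81.04
[[ 557.972 -112.553]
 [ 578.938 -239.803]
 [ 455.562 -258.522]
 [ 435.53  -131.941]] [ 507.001 -185.705]
[ 507.782 -179.543] [123.968 128.965 124.787 128.157]
90 [ 0.497  0.407 -0.343  0.    -0.82   2.796]
90 [ 0.497  0.254 -0.152  0.    -1.165  2.796]
90 [ 0.012  0.337 -0.514  0.    -0.72  -3.002]
90 [ 0.012  0.141 -0.296  0.    -1.133 -3.002]
-90 [ 0.497  0.407 -0.343  0.    -0.82  -0.346]
-90 [ 0.497  0.254 -0.152  0.    -1.165 -0.346]
-90 [ 0.012  0.337 -0.514  0.    -0.72   0.139]
-90 [ 0.012  0.141 -0.296  0.    -1.133  0.139]
0 [ 0.497  0.407 -0.343  0.    -0.82   1.225]
0 [ 0.497  0.254 -0.152  0.    -1.165  1.225]
0 [ 0.012  0.337 -0.514  0.    -0.72   1.71 ]
0 [ 0.012  0.141 -0.296  0.    -1.133  1.71 ]
180 [ 0.497  0.407 -0.343  0.    -0.82  -1.917]
180 [ 0.497  0.254 -0.152  0.    -1.165 -1.917]
180 [ 0.012  0.337 -0.514  0.    -0.72  -1.432]
180 [ 0.012  0.141 -0.296  0.    -1.133 -1.432]
```

```bash
python3 - <<'E'
from h import *
q=quat(np.radians(-171.2))
bot.move_ptp([598,108.5,190],q); bot.pause(.3)
p=snap("wrist","w1");print(p,bot.read_state()["t"],bot.read_state()["contact_force"])
E
```

```text
(array([598.06531142, 108.22184509, 190.00878195]), array([ 7.59130816e-01, -6.50938095e-01,  6.49248783e-06, -1.60328335e-06])) 3.35 [-0.95210753 -0.30884116  0.3270087 ]
```

View pics/w1.png

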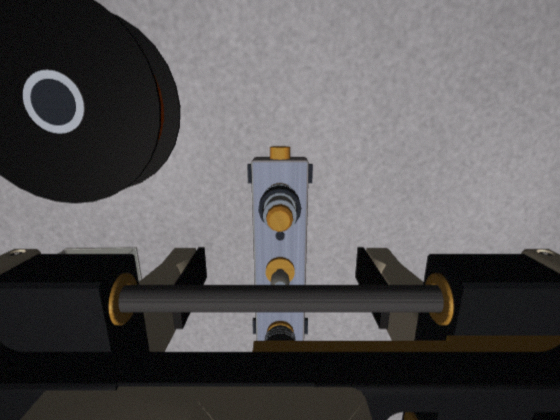

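The dome is at (280,217), and the bar is square to the jaws and centred between the fingers.

```bash
python3 - <<'E'
from h import *
s=bot.read_state();p=(s["tcp_pos"],s["eef_rot"])
for z in(108,112,117): print(atz("wrist",(280,217),z,p))
q=quat(np.radians(-171.2))
v=atz("wrist",(280,217),110,p)
v=(v+np.array([598,108.5]))/2;print(v)
bot.move_ptp([*v,130],q)
bot.line_to([*v,95],80); 
bot.line_to([*v,57],60); bot.pause(.3)
s=bot.read_state();print(s["tcp_pos"],s["contact_force"],s["t"])
snap("scene","s1")
im=cv2.imread("pics/s1.png")[190:310,230:390];cv2.imwrite("pics/s1c.png",cv2.resize(im,None,fx=4,fy=4,interpolation=cv2.INTER_CUBIC))
E
```

```text
[598.99882527 108.20609204]
[599.19412138 106.90391337]
[599.43824152 105.27619002]
[598.54823666 108.02750135]
[598.70207276 108.07202543  57.33085382] [-0.52872325  0.05428799  0.83430858] 5.375
```

View pics/s1c.png

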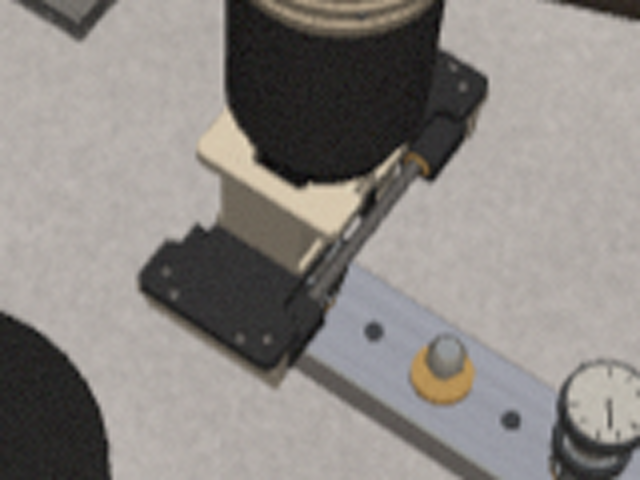

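Clear of everything. Next I'll close the gripper gently and check that it's centred.

```bash
python3 - <<'E'
from h import *
bot.move_gripper(44,10); 
bot.move_gripper(30,8);bot.pause(.3)
s=bot.read_state();print(s["width"],s["tcp_pos"],s["contact_force"],s["moment"])
bot.move_gripper(30,45);bot.pause(.3)
s=bot.read_state();print(s["width"],s["tcp_pos"],s["contact_force"],s["moment"])
x,y,z0=s["tcp_pos"]
for k in range(2,17,2):
    bot.line_to([x,y,z0+k],15)
    s=bot.read_state();print(k,round(s["tcp_pos"][2]-z0,2),s["contact_force"].round(1),round(s["width"],1))
print(s["t"])
E
```

```text
40.235785006438874 [598.67128025 108.09362323  57.04233602] [ 0.35183699 -0.07985694  0.17276303] [ 0.13028305 -0.30440281 -0.0234301 ]
39.371636756676054 [598.63395773 108.07939809  57.05199796] [ 0.58543922  0.46089063 -1.19399242] [ 0.20506939 -0.35352946 -0.00713189]
2 1.33 [ 1.1  0.2 -6.5] 39.2
4 3.55 [ 2.2 -0.1 -8.8] 39.3
6 5.77 [  1.2   0.5 -10.3] 39.5
8 7.83 [ -0.  -0. -11.] 39.5
10 9.86 [ -0.6  -0.1 -11. ] 39.2
12 13.27 [-2.2 -0.7 -0.7] 39.3
14 14.44 [-1.4  0.1 -3.5] 39.1
16 16.21 [ 0.4  0.6 -4.5] 39.1
9.6667
```

Force dropped at about 10–12 mm, so it let go. I'll lift it clear, carry it over the tray, and check the sleeve.

```bash
python3 - <<'E'
from h import *
s=bot.read_state();x,y,z=s["tcp_pos"]
bot.line_to([x,y,115],60); bot.line_to([x,y,150],100)
q=quat(np.radians(-171.2))
bot.line_to([507,-183,150],180); bot.line_to([507,-183,90],80);bot.pause(.3)
s=bot.read_state();print(s["t"],s["tcp_pos"],s["contact_force"],s["moment"],s["width"])
snap("scene","s2");snap("wrist","w2")
a=cv2.imread("pics/s2.png");w=cv2.imread("pics/w2.png")
r=lambda im,x,y,w,h,k:cv2.resize(im[y:y+h,x:x+w],None,fx=k,fy=k,interpolation=cv2.INTER_CUBIC)
cv2.imwrite("pics/c2.png",np.hstack([r(a,180,80,130,150,3),r(w,130,60,300,350,450/350)]))
E
```

```text
14.0667 [ 507.20486648 -183.00971716   90.39355992] [ 0.46057078  0.13730495 -2.94817537] [0.03306304 0.11418228 0.00502566] 38.90040256320451
```

View pics/c2.png

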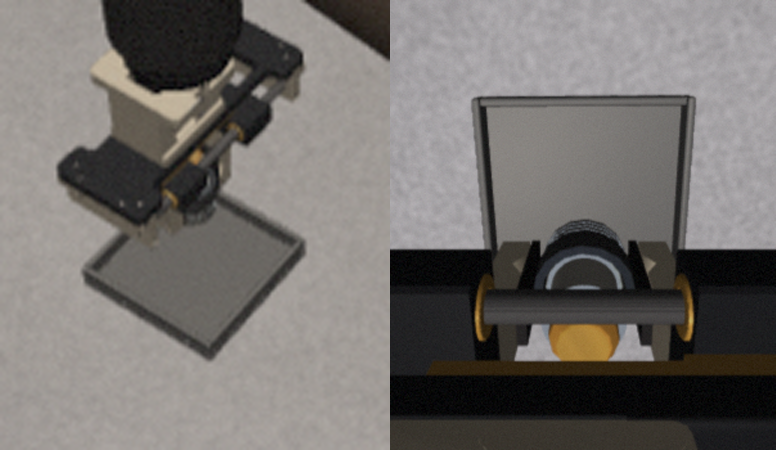

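The tray is centred between the jaws and the coupling hangs with a 2.9 N load. Next I'll check the dome's expected row and the tray centre, then lower until contact.

```bash
python3 - <<'E'
from h import *
s=bot.read_state();p=(s["tcp_pos"],s["eef_rot"])
k=350/450
L=atz("wrist",(130+84*k,60+97*k),22,p);Rr=atz("wrist",(130+305*k,60+97*k),22,p)
u=(Rr-L)/np.linalg.norm(Rr-L);n=np.array([u[1],-u[0]]);m=(L+Rr)/2
if n@(p[0][:2]-m)<0:n=-n
C=m+65*n;print(np.linalg.norm(Rr-L),C,np.degrees(np.arctan2(u[1],u[0])))
c=bot.get_calibration("wrist");T=np.linalg.inv(c["T_tool_cam"])
for d in(30,35,41,47): 
    a=T@[0,0,-19-d,1];print(d,c["cx"]-c["fx"]*a[0]/a[2],((c["cy"]+c["fy"]*a[1]/a[2])-60)/k)
bot.line_to([507,-183,30],60)
f0=bot.read_state()["contact_force"][2]
for z in np.arange(28,11.9,-1):
    bot.line_to([507,-183,z],15);s=bot.read_state();f=s["contact_force"][2];print(z,s["tcp_pos"][2].round(2),f.round(1))
    if f-f0>2.0:break
print(s["t"],s["contact_force"],s["moment"])
E
```

```text
125.7913204172527 [ 507.438631   -185.54643123] -171.21844321486265
30 281.8524913811953 326.99862388960696
35 281.9115586424628 336.8565686452581
41 281.9888728678844 349.75981397400756
47 282.07424124304214 364.00724492179535
28.0 28.12 -2.9
27.0 26.95 -3.1
26.0 25.91 -3.2
25.0 24.95 -3.0
24.0 23.91 -2.7
23.0 22.91 -3.0
22.0 21.9 -2.4
21.0 20.93 -2.8
20.0 19.93 -2.5
19.0 18.92 -3.4
18.0 17.91 -2.5
17.0 16.93 -3.2
16.0 15.92 -2.6
15.0 15.37 2.4
18.85 [-1.19188754  0.7760874   2.41935823] [0.27005745 0.56860854 0.01803661]
```

Contact came at z≈15.6 (16 predicted for a fully forward sleeve, 28 if it were still retracted). Releasing now.

```bash
python3 - <<'E'
from h import *
bot.line_to([507,-183,15.8],15);bot.pause(.2)
bot.move_gripper(46,10);bot.pause(.2);bot.move_gripper(58,10);bot.pause(.3)
s=bot.read_state();print(s["contact_force"],s["width"],s["tcp_pos"])
x,y,_=s["tcp_pos"]
bot.line_to([x,y,40],40);bot.line_to([x,y,180],120)
bot.line_to([430,-380,260],200);bot.pause(.3)
print(bot.read_state()["t"],bot.read_state()["contact_force"])
snap("top","t3");snap("scene","s3")
a=cv2.imread("pics/t3.png");b=cv2.imread("pics/s3.png")
r=lambda im,x,y,w,h,k:cv2.resize(im[y:y+h,x:x+w],None,fx=k,fy=k,interpolation=cv2.INTER_CUBIC)
cv2.imwrite("pics/c3.png",np.vstack([r(a,100,160,340,140,2.3),np.hstack([r(b,190,110,120,90,3),r(b,270,230,141,90,3)])[:, :782]]))
E
```

```text
[ 0.24516562 -1.08905648 -0.75808535] 57.74233811012241 [ 506.97288206 -183.00177427   15.79177969]
24.3583 [ 0.76510122  0.29755936 -0.35034636]
```

View pics/c3.png

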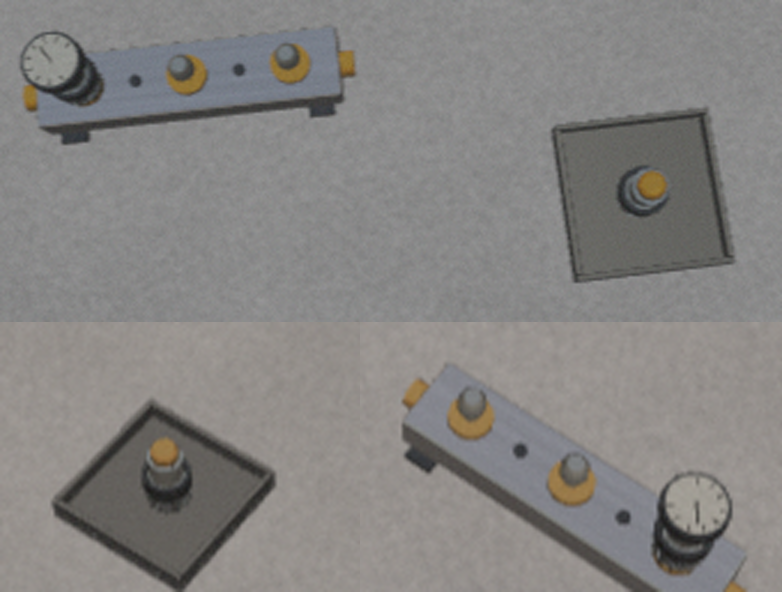

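The coupling stands upright near the tray centre, the nipple is bare, and the gauge coupling hasn't moved. Handing in.

```bash
python3 -c "
from plant import bot
print(bot.close_job())"
```

```text
the job is handed in; nothing more can be done
None
```

The coupling with the brass silencer is off its nipple and standing upright near the middle of the empty tray. I handed the job in at about 24 s on the robot's clock, against the 45 s limit.

- **Release:** I gripped the collar at 45 N and pulled it straight up. The pull rose to 11 N, then dropped between 10 and 12 mm of lift as the nipple let go.
- **Sleeve fully forward:** the foot touched the tray floor with the TCP at about 15.6 mm. I expected 16 mm with the sleeve forward and about 28 mm if it had stayed back. This is inferred from the contact height and the picture, as the sleeve itself is not measured directly.
- **Final pictures:** the coupling is upright, its nipple is bare, and the gauge coupling has not moved. The gripper is clear of everything, with no contact force.
- **Disagreements:** the position estimates from the different cameras differed by up to about 6 mm. This did not affect the grasp or the placing. No check failed.

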